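Weigh the jar on the kitchen balance

TASK

Weigh the blue jar on the two-pan kitchen balance. First lift the brass hanging weight off its barbed hook and stand it upright on the empty pan; then slide whichever of the two trim bars is needed (either one, or both) from the ledge fully onto that pan, never lifting them, so that the beam comes level with the pointer in the green band. Any unneeded bar stays on the ledge, the jar stays upright on its pan, and the spice jar, mug, red tin and pepper mill stay where they are.

Things in the scene. Friction and masses are not known exactly. Their poses are not given: they have to be found in the camera images.
- balance: Fixed two-pan balance, black base 150 (x) x 340 (y) x 18 mm. Origin on the table under its middle; z up, +y to the load pan, -x to the end with the slide ledge (robot side). Load pan centre at x 0, y 110 mm; jar pan at x 0, y -110. White dial plate in the middle, x -11 to -5, y -35 to 35, top 143 high, green band 8 mm wide on its +x face; column behind it x -33 to -11.
- ledge (a point): Middle of the pan-side edge of the flat wooden slide ledge, on its top, 75 mm above the table, in line with the load pan; axes as the balance's. Ledge: x -115 to 0, y -52 to 52 mm here, open at both ends. Ribs 5 mm high and wide at y -46, 0, 46 form two lanes along x, centred on y -22 and 22. Gap to pan 4 mm; ledge top is 1.5 mm above the raised pan, 13.5 above the level pan.
- beam (a joint): Beam tilt, rad. 0 = jar pan fully down on its stop, load pan fully up (the start); 0.109 = level; 0.218 = load pan fully down. Between the stops it settles within about a second in proportion to the difference of loads: 0.052 rad per 100 g (about 208 g from stop to level). Level enough means within 0.035 of 0.109, loads within about 65 g.
- pointer_tip (a point): Tip of the red pointer fixed to the beam, 2 mm wide, 114 mm above the pivot (pivot 36 mm above the table). It moves along the balance's y: -12 mm at the start (leaning to the jar side), 0 when level; the green band is 4 mm either way.
- pan_load (a point): Centre of the upper face of the load pan, a steel plate 150 (x) by 104 mm (y), axes as the balance's. 73.5 mm above the table at the start, 61.5 when level, 49.5 fully down. Lips 8 mm high, 3 thick on both y sides and the far +x side; none on the ledge side.
- pan_jar (a point): Centre of the upper face of the jar pan, same size, lips all round; 49.5 mm above the table at the start, 61.5 when level.
- jar: Blue sealed jar, 72 mm diameter, 85 high, wooden cap, standing on the jar pan. Origin at the centre of its underside. Mass unknown, 380 to 630 g.
- hook_stand: Fixed stand, origin on the table. Black base plate x -35 to 65, y -45 to 45, 12 mm high. Round bar 8 mm thick: post at x 45, rising to a level prong that runs along -x, top side 85 mm above the table, to x -50, where it turns up into a barb: outermost x -60, top 10 mm above the prong's top side. Only the barb is higher than the prong.
- hanger: Brass 300 g weight hanging on the prong, foot 37 mm above the table. Origin centre of underside. Foot 46 mm diameter, z 0-20; two legs at y -15, 15, z 20-48, leave an opening 24 wide x 28 high where the prong runs along x; grip bar z 48-76, 12 thick (x), 36 long (y), its underside on the prong. Grip across x from above, tips over z 48. Raise 10 to 20 mm, back to the stand's -x 85 mm or more.
- alu_bar: Pale aluminium trim bar, 100 g, 60 mm long in x, 32 wide, 20 high, lying in one of the two ledge lanes (which varies), x along the lane. Origin at the centre of its underside. Fully on the pan when its origin is less than 50 mm to the ledge side of the pan's centre.
- steel_bar: Dark steel trim bar, 200 g, 60 mm long in x, 22 wide, 20 high, in the other lane. Origin at the centre of its underside. Fully on the pan when its origin is less than 50 mm to the ledge side of the pan's centre.
- spice: Small amber spice jar, 38 mm diameter, 75 high, beside the ledge, in front of the jar pan; leave alone. Origin under its centre.
- mug: White mug, 76 mm diameter, 85 high; leave alone. Origin under its centre.
- tin: Red tin, 70 mm diameter, 120 high; leave alone. Origin under its centre.
- mill: Dark wooden pepper mill, 52 mm diameter, 155 high; leave alone. Origin under its centre.
There are look-alikes about, which are no part of the job. Leave any pink look-alike of the hanger alone.

How it is judged:
By the outcome, as a careful person would: the job done as asked, in the order asked, and still so for the second after the job is handed in, with the robot touching nothing.
It also fails if it takes over 69 s, if anything falls off the work surface, if the arm or the gripper's body presses on something with over 40 N, if the wrist force passes 120 N, or if a joint passes its speed limit or range.

ROBOT

A 7-joint arm with a two-finger parallel gripper is mounted at the origin on the work surface. World frame = base frame: x ahead of the robot, y to its left, z up, the work surface at z = 0. Lengths are in m, angles in degrees, forces in N, time in s.
With the tool pointing down it reaches from about 0.4 to 0.85 m from the base axis. Payload 10.4 kg.
Tool frame: the origin (TCP) lies at the very end of the fingers, on their centre line; the grasp point (between the pads) lies 19 mm behind it; x points along the fingers, y is the direction in which the jaws open and shut, and the axes are right-handed (so a half turn about x gives the same grasp; the last joint's range is limited). The gripper opens to 87 mm and grips with 3 to 60 N. Pads are 19 mm wide; open, the fingers measure 117 mm over their backs; the gripper's body (75 mm by 190 mm) begins 51 mm behind the grasp point.
Start: joints at [-72.227, 19.034, -3.707, 83.658, 1.238, 77.344, -5.071], TCP at [0.204, 0.591, 0.223] pointing down, gripper open.
Joint ranges: [-148.97, 148.97], [-28.65, 121.19], [-84.17, 76.75], [9.2, 138.47], [-72.65, 252.65], [3.7, 117.97], [-149.18, 149.18]. Speed limits (degrees/s): [127.2, 127.2, 159.86, 159.86, 180, 180, 180].

INTERFACE

Orientations are given as [roll, pitch, yaw] about the fixed x, y, z axes, in that order (R = Rz(yaw) Ry(pitch) Rx(roll)).
In Python, from cell import state, viewer, arm gives the robot as it stands.
- The arm moves only by the shell command python3 -m creep 'ROWS'. ROWS is a JSON object of lists of equal length, an entry for each row: "translation": the shift along the world's x, y, z in mm, a list of three; "rot": the turn, a rotation vector about the world's x, y, z in degrees, a list of three; "jaw": the closure in counts, from 0 (fully open) to 255 (shut). In form: {"translation": [[tx, ty, tz], ...], "rot": [[wx, wy, wz], ...], "jaw": [jaw, ...]}. A call has exactly 10 rows; each row is the pose to reach, as a shift and turn from the pose measured when the call began; what a row does not reach only later rows make up. A row lasts 1/8 s, in which the tool goes at most 62.5 mm and 10.7 degrees, less where a joint would pass 70% of its speed; a pose out of reach is approached as far as the arm can. A call with a gripper value outside its range is refused whole. The fingers move at their own pace and stop on an object; the grip force is fixed at half the most. Time passes only in rows, so rows that repeat a pose let the fingers close, or fill a call up. It gives the time, the measured TCP pose, the force and the opening at its end, in the units of the state.
- state(): the state, without advancing time (a new reading comes with each control period).
- viewer.snapshot(name): name is "side" or "top"; returns the picture (400x640x3 uint8, blue, green, red); there is no depth.
- viewer.camera_model(name): a dict with "fx", "fy", "cx", "cy" (pixels), "dist" ([k1, k2, p1, p2, k3] as OpenCV has them; the pictures are not rectified), "R" (3x3) and "t" (3): a world point X has camera coordinates R X + t. Camera axes: x right, y down, z forward; pixel columns grow to the right and rows downward; lengths in m; the calibration is good to about 2 mm. A picture is of the moment at which its call begins. camera_model takes no time and is no camera call.
- arm.job_done(): hands the job in, once; it reports no verdict.
The state is a dict: "t": time; "qpos": joint angles; "joint_vel": joint speeds; "effort": joint torques, N m; "position": TCP position; "ee_rot": TCP orientation; "force": force on the tool from outside, world axes, zero at the start; "wrist_torque": the same for the moment, N m; "finger_gap": opening from 0.0 (shut) to 1.0 (fully open).
Only numpy, scipy, OpenCV 4.12 (cv2) and the standard library are available. Lean on these libraries where they do the work, as an engineer would, in place of code of your own. Each camera call takes 0.05 s, during which the arm holds its last target. There are 200 camera calls.

## Working session

There is one attempt and no reset: what is moved stays moved. The work goes in short steps, Python scripts to look and compute and a shell command to move; the robot and the scene stay as the last step left them, time stands still between calls to the robot, and variables do not carry over. Pictures are saved under pics/ and viewed, about 8 in all and at most 12, crops included, and the job is handed in when it is done.

```bash
mkdir -p pics; python3 - <<'E'
from cell import state, viewer
import cv2
s=state();print(s)
for n in("side","top"):
    im=viewer.snapshot(n);cv2.imwrite(f"pics/{n}0.png",im)
    print(n,viewer.camera_model(n))
E
```

```text
{'t': 0.0, 'qpos': array([-72.22759778,  19.07098093,  -3.70839145,  83.70596445,
         1.23649113,  77.34178906,  -5.0694591 ]), 'joint_vel': array([-0.06080588,  0.01127852,  0.05080323, -0.00587849,  0.05083853,
        0.02982961,  0.00478664]), 'effort': array([-7.62324216e-04, -6.23256755e+01,  2.39849766e-02, -3.89898956e+01,
       -6.14503096e-02,  3.98221775e-02,  1.90863916e-04]), 'position': array([0.20403527, 0.59035623, 0.22176515]), 'ee_rot': array([ -88.46185667,   89.92106386, -107.52568037]), 'force': array([0.50882987, 0.11280578, 0.43739572]), 'wrist_torque': array([-0.03365779,  0.00505199, -0.04630916]), 'finger_gap': 0.9969018489465484}
side {'fx': 446.3116601550057, 'fy': 446.3116601550057, 'cx': 320.3771216215001, 'cy': 206.58543711091772, 'dist': array([0.01297697, 0.        , 0.        , 0.        , 0.        ]), 'R': array([[ 9.48885945e-01, -3.15618261e-01, -7.59579068e-04],
       [-1.53405609e-01, -4.59098161e-01, -8.75040340e-01],
       [ 2.75829989e-01,  8.30430004e-01, -4.84049404e-01]]), 't': array([-0.54322686,  0.14313272,  1.14831341])}
top {'fx': 421.9584258308472, 'fy': 421.9584258308472, 'cx': 315.8595505849571, 'cy': 195.68296675802122, 'dist': array([-0.02053513,  0.        ,  0.        ,  0.        ,  0.        ]), 'R': array([[ 0.00181863, -0.99988329,  0.01516882],
       [-0.99181312, -0.00374037, -0.12764303],
       [ 0.12768487, -0.0148125 , -0.99170417]]), 't': array([-0.092689  ,  0.5530823 ,  1.39200493])}
```

View pics/side0.png

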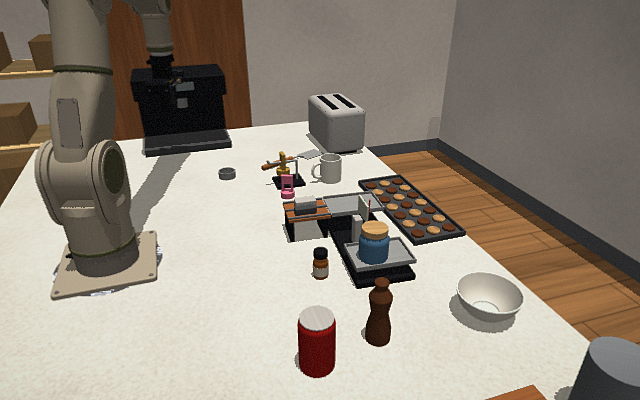

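View pics/top0.png

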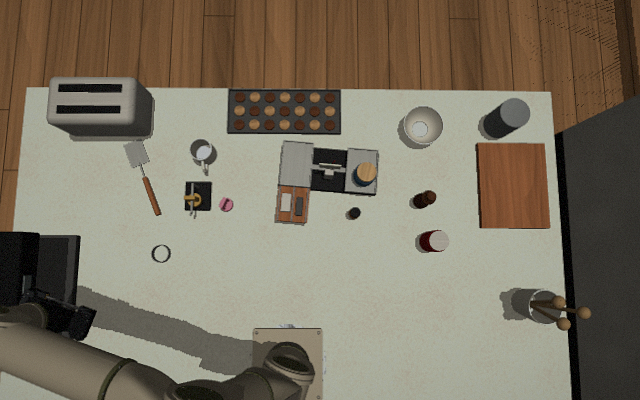

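The side view shows the brass hanger on its stand at about (283,165), the pink look-alike at (287,187) and the balance at about (355,230). In the top view the hanger is at (193,199), pink at (226,205), the bars at (285,203) and (299,206), and the jar at (366,172). Next is one enlarged crop of both views.

```bash
python3 - <<'E'
import cv2,numpy as np
a=cv2.imread('pics/top0.png')[140:228,175:395]; b=cv2.imread('pics/side0.png')[140:290,255:425]
A=cv2.resize(a,None,fx=3.6,fy=3.6,interpolation=cv2.INTER_CUBIC)
h=cv2.resize(cv2.imread('pics/top0.png')[170:225,175:240],None,fx=5,fy=5,interpolation=cv2.INTER_CUBIC)
B=cv2.resize(cv2.imread('pics/side0.png')[145:245,260:380],None,fx=2.75,fy=2.75,interpolation=cv2.INTER_CUBIC)
W=np.zeros((600,800,3),np.uint8); W[:A.shape[0],:A.shape[1]]=A
W[320:320+h.shape[0],:h.shape[1]]=h; W[320:320+B.shape[0],340:340+B.shape[1]]=B
cv2.imwrite('pics/c1.png',W)
E
```

```text
(no output)
```

View pics/c1.png

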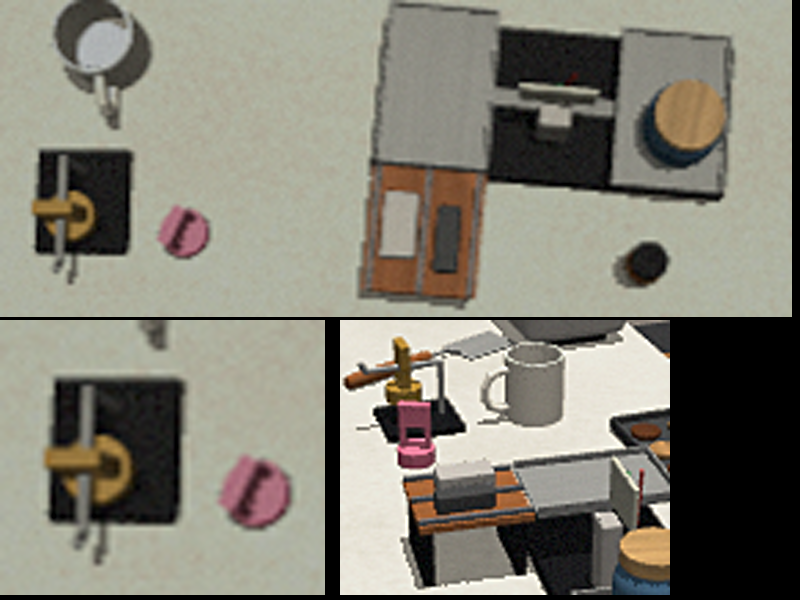

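Candidates for the hanger are brass at top (193,199), hanging on the hooked prong, and pink at (226,205), standing on the table. The crop confirms the brass one. Alu is in the +y lane and steel in the -y lane. The next step is fitting the poses.

```bash
cat > h.py <<'E'
import numpy as np, cv2
from cell import viewer, state
from scipy.optimize import least_squares
def proj(X,n):
    c=viewer.camera_model(n);K=np.array([[c['fx'],0,c['cx']],[0,c['fy'],c['cy']],[0,0,1]])
    return cv2.projectPoints(np.atleast_2d(X).astype(float),cv2.Rodrigues(c['R'])[0],c['t'],K,c['dist'])[0][:,0]
def ray(uv,n,z):
    c=viewer.camera_model(n);K=np.array([[c['fx'],0,c['cx']],[0,c['fy'],c['cy']],[0,0,1]])
    p=cv2.undistortPoints(np.array([[uv]],float),K,c['dist'])[0,0]
    d=c['R'].T@np.array([p[0],p[1],1]);o=-c['R'].T@c['t'];return o+d*(z-o[2])/d[2]
def w(p,P):
    c,s=np.cos(p[2]),np.sin(p[2]);P=np.atleast_2d(P)
    return np.c_[p[0]+c*P[:,0]-s*P[:,1],p[1]+s*P[:,0]+c*P[:,1],P[:,2]]
def fit(P,uv,n,x0):
    r=least_squares(lambda p:(proj(w(p,P),n)-uv).ravel(),x0,loss='soft_l1');return r.x,r.fun.reshape(-1,2)
E
python3 - <<'E'
from h import *
top=cv2.imread('pics/top0.png');side=cv2.imread('pics/side0.png')
un=lambda a,s,o:(np.array(a,float)+.5)/s-.5+o
P=np.array([[75,162,81.5],[75,58,81.5],[-75,58,81.5],[-75,162,81.5],[-194,162,75],[-194,58,75],[75,-58,57.5],[75,-162,57.5],[-75,-162,57.5],[-75,-58,57.5]])/1000
uv=un([[390,3],[498,11],[489,172],[371,163],[359,297],[470,306],[622,29],[733,37],[722,198],[611,186]],3.6,[175,140])
b,r=fit(P,uv,'top',[.55,0,0]);print('bal',b[:2],np.degrees(b[2]));print(r.round(1).tolist())
S=np.array([[65,45,12],[65,-45,12],[-35,-45,12],[-35,45,12]])/1000
m=((top.max(2)<45)*255).astype(np.uint8)[170:225,175:225];c=max(cv2.findContours(cv2.morphologyEx(m,cv2.MORPH_CLOSE,np.ones((9,9))),0,2)[0],key=cv2.contourArea)
print(cv2.minAreaRect(c))
uvs=un([[53,378],[184,378],[181,523],[50,523]],5,[175,170])
s,r=fit(S,uvs,'top',[.5,.4,0]);print('stand',s[:2],np.degrees(s[2]));print(r.round(1).tolist())
for nm,q,z in(('grip',(75,458),.113),('foot',(99,470),.057),('prong0',(88,385),.085),('prong1',(84,530),.085)):print(nm,ray(un(q,5,[175,170]),'top',z))
for nm,q,z in(('alu',(402,224),.095),('steel',(448,239),.095),('jar',(691,116),.1345),('pink',(185,230),.07)):
    X=ray(un(q,3.6,[175,140]),'top',z);print(nm,X)
# side overlays check: predicted pixels
print('pred side', proj(w(b,P),'side').round(0).tolist()); print(proj(w(s,S),'side').round(0).tolist())
# brass in side/top
for n,im in(('side',side),('top',top)):
    hsv=cv2.cvtColor(im,cv2.COLOR_BGR2HSV);k=cv2.inRange(hsv,(15,110,70),(28,255,255))
    x0,y0,x1,y1=(265,140,310,190) if n=='side' else (175,175,215,220)
    ys,xs=np.nonzero(k[y0:y1,x0:x1]);
    for y in sorted(set(ys)):print(n,y+y0,xs[ys==y].min()+x0,xs[ys==y].max()+x0,end='; ')
    print()
E
```

```text
bal [ 0.6441693  -0.13362545] -4.684165405088251
[[-0.7, 0.1], [0.4, 0.5], [-0.9, 0.2], [0.3, 0.0], [0.3, -1.0], [1.2, -0.8], [0.0, 0.2], [-0.3, 0.6], [-0.1, -0.4], [-0.2, 0.3]]
((22.5, 26.0), (28.0, 25.0), 90.0)
stand [0.32271342 0.30509605] 0.5969362063442839
[[-0.1, -0.4], [0.3, -0.6], [0.3, 0.4], [-0.4, 0.6]]
grip [0.33510281 0.30503596 0.113     ]
foot [0.32591258 0.30478482 0.057     ]
prong0 [0.3807474  0.30630726 0.085     ]
prong1 [0.28900443 0.30543454 0.085     ]
alu [0.52525186 0.00530731 0.095     ]
steel [ 0.51184788 -0.0361016   0.095     ]
jar [ 0.61765481 -0.25083958  0.1345    ]
pink [0.52185848 0.20473198 0.07      ]
pred side [[369.0, 190.0], [381.0, 206.0], [329.0, 212.0], [320.0, 195.0], [280.0, 202.0], [286.0, 220.0], [397.0, 235.0], [413.0, 258.0], [353.0, 267.0], [341.0, 243.0]]
[[237.0, 181.0], [242.0, 192.0], [211.0, 197.0], [208.0, 185.0]]
side 151 281 281; side 152 280 282; side 153 280 283; side 154 281 284; side 155 281 284; side 156 282 284; side 157 282 284; side 158 282 285; side 159 282 285; side 160 282 284; side 161 282 284; side 162 282 285; side 163 282 285; side 164 280 283; side 165 281 284; side 166 281 286; side 167 278 287; side 168 277 289; side 169 277 288; side 170 277 288; side 171 278 287; side 172 279 288; side 173 278 287; side 174 279 280; side 175 279 279; 
top 193 194 196; top 194 194 198; top 195 186 199; top 196 184 200; top 197 184 200; top 198 184 200; top 199 185 200; top 200 194 200; top 201 188 200; top 202 188 200; top 203 188 199; top 204 189 198; top 205 194 197; top 206 195 195;
```

```bash
cat >> h.py <<'E'
B=np.array([0.6441693,-0.13362545,np.radians(-4.684)])
def inb(X): 
    d=np.array(X[:2])-B[:2];c,s=np.cos(B[2]),np.sin(B[2]);return np.array([c*d[0]+s*d[1],-s*d[0]+c*d[1]])*1000
E
python3 - <<'E'
from h import *
un=lambda a,s,o:(np.array(a,float)+.5)/s-.5+o
f=lambda q:un(np.array(q)-[0,320],5,[175,170])
S=np.array([[65,45,12],[65,-45,12],[-35,-45,12],[-35,45,12]])/1000
s,r=fit(S,f([[53,378],[184,378],[181,523],[50,523]]),'top',[.5,.4,0]);print('stand',s[:2],np.degrees(s[2]));print(r.round(1).tolist())
for nm,q,z in(('grip',(75,458),.113),('foot',(99,470),.057),('prong0',(88,385),.085),('prong1',(84,530),.085)):print(nm,ray(f(q),'top',z))
print('side base',proj(w(s,S),'side').round(1).tolist())
G=ray(f((75,458)),'top',.113);F=ray(f((99,470)),'top',.057)
print('side grip top, foot',proj([G,F],'side').round(1).tolist())
for nm,q,z in(('alu',(402,224),.095),('steel',(448,239),.095),('jar',(691,116),.1345)):
    X=ray(un(q,3.6,[175,140]),'top',z);print(nm,X,inb(X))
print(w(B,[[0,110,0],[-79,110,0]]))
# pointer now
print(proj(w(B,[[0,-12,150],[0,0,150],[0,4,150],[0,-4,150]]*np.array(.001)),'top').round(1).tolist(),proj(w(B,[[0,-12,150],[0,0,150]]*np.array(.001)),'side').round(1).tolist())
for n in('top','side'):
    im=cv2.imread(f'pics/{n}0.png').astype(int);k=(im[:,:,2]>110)&(im[:,:,1]<70)&(im[:,:,0]<70)
    ys,xs=np.nonzero(k);print(n,[(x,y) for x,y in zip(xs,ys) if 315<x<375 and 150<y<230][:12])
E
```

```text
stand [0.5400828  0.31301555] 0.6299281592318237
[[0.1, 0.1], [0.0, -0.0], [-0.0, -0.2], [-0.2, 0.0]]
grip [0.53704451 0.31290126 0.113     ]
foot [0.53601367 0.31265743 0.057     ]
prong0 [0.58868522 0.3143344  0.085     ]
prong1 [0.49347608 0.31320478 0.085     ]
side base [[297.4, 171.9], [304.8, 182.2], [276.5, 186.5], [270.2, 175.8]]
side grip top, foot [[281.0, 152.5], [281.4, 167.9]]
alu [0.52525186 0.00530731 0.095     ] [-129.86555837  128.75793122]
steel [ 0.51184788 -0.0361016   0.095     ] [-139.84331516   86.392755  ]
jar [ 0.61765481 -0.25083958  0.1345    ] [ -16.85421341 -118.98784032]
[[  9.6267904  109.4989998    0.        ]
 [-69.10936774 115.95015495   0.        ]]
[[333.8, 162.8], [330.0, 162.5], [328.7, 162.4], [331.2, 162.6]] [[364.9, 198.7], [363.4, 196.6]]
top []
side [(np.int64(369), np.int64(186)), (np.int64(371), np.int64(186)), (np.int64(373), np.int64(186)), (np.int64(369), np.int64(207))]
```

```bash
cat >> h.py <<'E'
from scipy.spatial.transform import Rotation as R
def need(target,yaw,pr=True):
    """shift mm and rotvec deg so that tool x is down and tool y (jaws) along world yaw deg (mod 180)"""
    s=state();A=R.from_euler('xyz',s['ee_rot'],degrees=True)
    best=None
    for k in(0,180):
        a=np.radians(yaw+k);x=np.array([0,0,-1.]);y=np.array([np.cos(a),np.sin(a),0]);T=R.from_matrix(np.c_[x,y,np.cross(x,y)])
        v=(T*A.inv()).as_rotvec(degrees=True)
        print('rot',v.round(2)) if pr else 0
    print('shift',((np.array(target)-s['position'])*1000).round(1),'t',s['t'],'q',s['qpos'].round(0),'F',s['force'].round(1),'gap',round(s['finger_gap'],3))
E
python3 - <<'E'
from h import *
need([.5367,.313,.17],0.6)
E
```

```text
rot [ 5.000e-02 -6.000e-02 -7.033e+01]
rot [7.0000e-02 5.0000e-02 1.0967e+02]
shift [ 332.6 -277.4  -51.8] t 0.1 q [-72.  19.  -4.  84.   1.  77.  -5.] F [-0.4  0.1  0.3] gap 1.0
```

```bash
python3 -m creep '{"translation":[[42,-35,0],[83,-69,0],[125,-104,0],[166,-139,0],[208,-173,0],[249,-208,-5],[291,-243,-20],[333,-277,-35],[333,-277,-45],[333,-277,-52]],"rot":[[0,0,-9],[0,0,-18],[0,0,-27],[0,0,-36],[0,0,-45],[0,0,-54],[0,0,-63],[0,0,-70],[0,0,-70.3],[0,0,-70.3]],"jaw":[140,140,140,140,140,140,140,140,140,140]}'; python3 - <<'E'
from h import *
need([.5367,.313,.0895],0.6)
E
```

```text
t: 1.35
position: [0.5364, 0.3137, 0.1689]
ee_rot: [-82.2, 89.9, -171.5]
force: [-0.3, 0.8, 0.3]
finger_gap: 0.451
rot [ 0.02 -0.15 -0.08]
rot [2.3000e-01 3.0000e-02 1.7992e+02]
shift [  0.3  -0.7 -79.4] t 1.35 q [-48.  21.  18.  89.  -7.  71. -29.] F [-0.3  0.8  0.3] gap 0.451
```

Good arrival. One look before descending.

```bash
python3 -m creep '{"translation":[[0,-0.5,-8],[0,-0.5,-16],[0,-0.5,-24],[0,-0.5,-32],[0,-0.5,-40],[0,-0.5,-44],[0,-0.5,-46],[0,-0.5,-46],[0,-0.5,-46],[0,-0.5,-46]],"rot":[[0,0,0],[0,0,0],[0,0,0],[0,0,0],[0,0,0],[0,0,0],[0,0,0],[0,0,0],[0,0,0],[0,0,0]],"jaw":[140,140,140,140,140,140,140,140,140,140]}'; python3 - <<'E'
from h import *
a=viewer.snapshot('side')[110:210,240:340];b=viewer.snapshot('top')[150:250,150:250]
cv2.imwrite('pics/c2.png',np.hstack([cv2.resize(i,(400,400),interpolation=cv2.INTER_CUBIC) for i in(a,b)]))
E
```

```text
t: 2.6
position: [0.5365, 0.3132, 0.1231]
ee_rot: [-85.4, 89.9, -174.7]
force: [-0.0, 0.3, -0.6]
finger_gap: 0.449
```

View pics/c2.png

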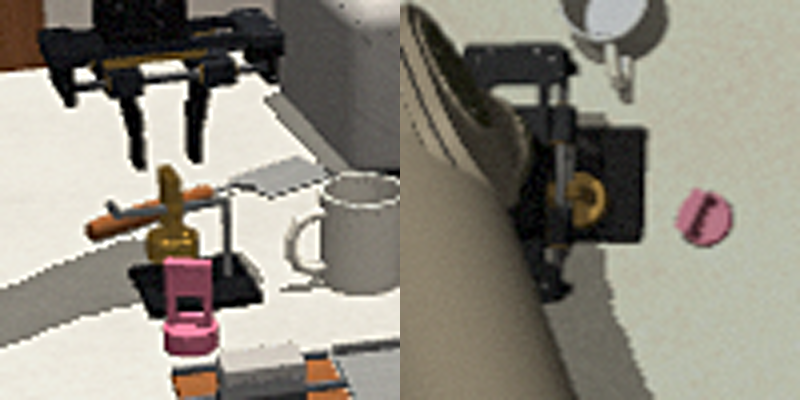

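The side crop shows the fingertips at (138,165) and (195,160), straddling the brass grip bar at (168,170). I'll descend and grip.

```bash
python3 -m creep '{"translation":[[0,0,-7],[0,0,-14],[0,0,-21],[0,0,-28],[0,0,-33.5],[0,0,-33.5],[0,0,-33.5],[0,0,-33.5],[0,0,-33.5],[0,0,-33.5]],"rot":[[0,0,0],[0,0,0],[0,0,0],[0,0,0],[0,0,0],[0,0,0],[0,0,0],[0,0,0],[0,0,0],[0,0,0]],"jaw":[140,140,140,140,140,140,255,255,255,255]}'
python3 -m creep '{"translation":[[0,0,0],[0,0,2],[0,0,5],[0,0,8],[0,0,11],[0,0,13],[0,0,15],[0,0,15],[0,0,15],[0,0,15]],"rot":[[0,0,0],[0,0,0],[0,0,0],[0,0,0],[0,0,0],[0,0,0],[0,0,0],[0,0,0],[0,0,0],[0,0,0]],"jaw":[255,255,255,255,255,255,255,255,255,255]}'
```

```text
t: 3.95
position: [0.5368, 0.3133, 0.0899]
ee_rot: [-94.3, 89.9, 176.4]
force: [1.2, -0.2, 1.4]
finger_gap: 0.139
t: 5.2
position: [0.5368, 0.3132, 0.1047]
ee_rot: [-90.3, 89.9, -179.6]
force: [-0.2, 0.3, -2.8]
finger_gap: 0.137
```

```bash
python3 -m creep '{"translation":[[-8,0,0],[-18,0,0],[-30,0,0],[-42,0,0],[-54,-0.5,0],[-66,-0.5,0],[-78,-1,0],[-88,-1,0],[-95,-1,0],[-95,-1,0]],"rot":[[0,0,0],[0,0,0],[0,0,0],[0,0,0],[0,0,0],[0,0,0],[0,0,0],[0,0,0],[0,0,0],[0,0,0]],"jaw":[255,255,255,255,255,255,255,255,255,255]}'; python3 - <<'E'
from h import *
a=viewer.snapshot('side')[110:210,220:320]
cv2.imwrite('pics/c3.png',cv2.resize(a,(400,400),interpolation=cv2.INTER_CUBIC))
P=w(B,[[.042,.110,0]])[0];print(P);need([P[0],P[1],.20],-4.7)
E
```

```text
t: 6.45
position: [0.4414, 0.3125, 0.1048]
ee_rot: [-98.2, 89.9, 172.5]
force: [0.2, 0.5, -2.2]
finger_gap: 0.137
[ 0.69501165 -0.02742255  0.        ]
rot [-0.02 -0.09 -5.38]
rot [ 1.4000e-01 -2.0000e-02  1.7462e+02]
shift [ 253.2 -339.8   95.1] t 6.5 q [-54.  14.  16. 105.  -4.  61. -36.] F [-0.7 -0.2 -3.3] gap 0.138
```

View pics/c3.png

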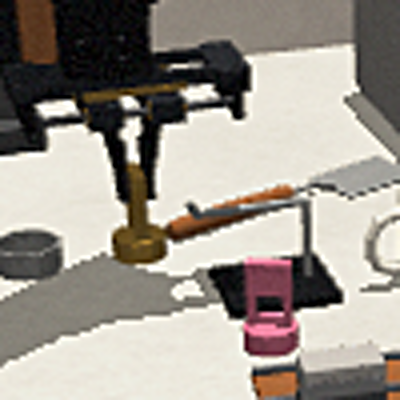

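Brass hanger held at crop (138,215), clear of the hook at (195,208). I'll lift it and carry it above the load pan.

```bash
python3 -m creep '{"translation":[[0,0,15],[0,0,40],[0,0,70],[8,-10,95],[30,-40,95],[60,-80,95],[91,-122,95],[122,-164,95],[153,-206,95],[180,-242,95]],"rot":[[0,0,0],[0,0,0],[0,0,0],[0,0,0],[0,0,0],[0,0,-1],[0,0,-2],[0,0,-3],[0,0,-4],[0,0,-5.4]],"jaw":[255,255,255,255,255,255,255,255,255,255]}'
python3 - <<'E'
from h import *
P=w(B,[[.042,.110,0]])[0];need([P[0],P[1],.16],-4.7)
E
```

```text
t: 7.75
position: [0.6232, 0.0682, 0.2011]
ee_rot: [-121.1, 90.0, 144.1]
force: [0.7, -0.1, -2.9]
finger_gap: 0.135
rot [-0.01 -0.01  0.11]
rot [-2.0000e-02  2.0000e-02 -1.7989e+02]
shift [ 71.8 -95.6 -41.1] t 7.75 q [-32.  21.  28.  87. -10.  75.  -8.] F [ 0.7 -0.1 -2.9] gap 0.135
```

```bash
python3 -m creep '{"translation":[[12,-16,0],[24,-32,0],[38,-50,-5],[52,-68,-10],[64,-85,-20],[72,-95.5,-30],[72,-95.5,-41],[72,-95.5,-41],[72,-95.5,-41],[72,-95.5,-41]],"rot":[[0,0,0],[0,0,0],[0,0,0],[0,0,0],[0,0,0],[0,0,0],[0,0,0],[0,0,0],[0,0,0],[0,0,0]],"jaw":[255,255,255,255,255,255,255,255,255,255]}'
python3 - <<'E'
from h import *
P=w(B,[[.042,.110,0]])[0];need([P[0],P[1],.1265],-4.7)
a=viewer.snapshot('side')[120:245,270:420];b=viewer.snapshot('top')[130:240,260:392]
cv2.imwrite('pics/c4.png',np.hstack([cv2.resize(i,(400,333),interpolation=cv2.INTER_CUBIC) for i in(a,b)]))
E
```

```text
t: 9.0
position: [0.6954, -0.0267, 0.1608]
ee_rot: [130.0, 89.9, 35.2]
force: [0.3, 0.8, -2.5]
finger_gap: 0.139
rot [-0.03  0.04  0.07]
rot [ 7.0000e-02  5.0000e-02 -1.7993e+02]
shift [ -0.4  -0.7 -34.3] t 9.0 q [-21.  32.  29.  77. -15.  74.   3.] F [ 0.3  0.8 -2.5] gap 0.139
```

View pics/c4.png

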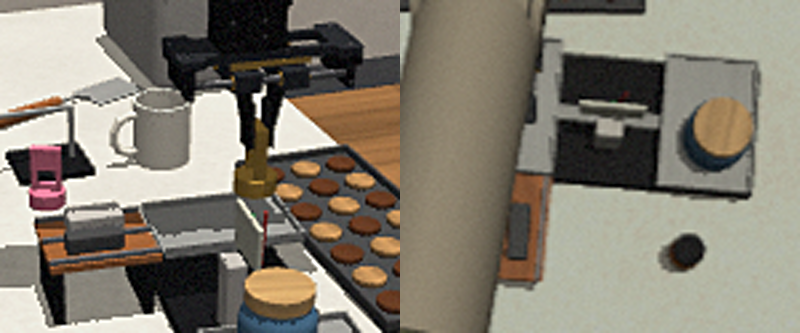

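The hanger is held upright over the far part of the load pan, with its foot at about (255,182) in the side crop. I'll lower it.

```bash
python3 -m creep '{"translation":[[0,-0.7,-6],[0,-0.7,-12],[0,-0.7,-18],[0,-0.7,-24],[0,-0.7,-28],[0,-0.7,-31],[0,-0.7,-33],[0,-0.7,-34.5],[0,-0.7,-34.5],[0,-0.7,-34.5]],"rot":[[0,0,0],[0,0,0],[0,0,0],[0,0,0],[0,0,0],[0,0,0],[0,0,0],[0,0,0],[0,0,0],[0,0,0]],"jaw":[255,255,255,255,255,255,255,255,255,255]}'
```

```text
t: 10.35
position: [0.6955, -0.0277, 0.1266]
ee_rot: [119.3, 89.9, 24.5]
force: [-0.5, -0.1, 0.3]
finger_gap: 0.137
```

```bash
python3 -m creep '{"translation":[[0,0,-0.5],[0,0,-0.5],[0,0,-0.5],[0,0,-0.5],[0,0,3],[0,0,12],[0,0,25],[0,0,40],[0,0,55],[0,0,65]],"rot":[[0,0,0],[0,0,0],[0,0,0],[0,0,0],[0,0,0],[0,0,0],[0,0,0],[0,0,0],[0,0,0],[0,0,0]],"jaw":[200,180,170,160,160,160,160,160,160,160]}'
python3 - <<'E'
from h import *
for y in(.132,.088):
    P=w(B,[[-.205,y,0]])[0];print(P);need([P[0],P[1],.17],-4.7,False)
need([0,0,0],-4.7)
E
```

```text
t: 11.6
position: [0.6958, -0.0277, 0.1931]
ee_rot: [107.9, 89.9, 13.1]
force: [-0.1, 0.0, 0.0]
finger_gap: 0.374
[0.4506331  0.01467404 0.        ]
shift [-245.2   42.4  -23.1] t 11.6 q [-21.  31.  29.  75. -15.  78.   3.] F [-0.1  0.   0. ] gap 0.374
[ 0.44704005 -0.02917901  0.        ]
shift [-248.8   -1.4  -23.1] t 11.6 q [-21.  31.  29.  75. -15.  78.   3.] F [-0.1  0.   0. ] gap 0.374
rot [-0.03  0.13  0.09]
rot [ 2.1000e-01  5.0000e-02 -1.7991e+02]
shift [-695.8   27.7 -193.1] t 11.6 q [-21.  31.  29.  75. -15.  78.   3.] F [-0.1  0.   0. ] gap 0.374
```

```bash
python3 -m creep '{"translation":[[-15,0,0],[-45,0,0],[-80,0,0],[-115,0,0],[-150,0,0],[-185,0,0],[-215,0,0],[-235,0,0],[-248,0,0],[-248,0,0]],"rot":[[0,0,0],[0,0,0],[0,0,0],[0,0,0],[0,0,0],[0,0,0],[0,0,0],[0,0,0],[0,0,0],[0,0,0]],"jaw":[160,200,255,255,255,255,255,255,255,255]}'
python3 - <<'E'
from h import *
need([0,0,0],-4.7)
S=viewer.snapshot('side');T=viewer.snapshot('top');cv2.imwrite('pics/s5.png',S);cv2.imwrite('pics/t5.png',T)
A=cv2.resize(S[150:230,330:410],(400,400),interpolation=cv2.INTER_CUBIC)
C=cv2.resize(T[130:230,270:370],(400,400),interpolation=cv2.INTER_CUBIC)
cv2.imwrite('pics/c5.png',np.hstack([A,C]))
# pointer tip prediction for each offset
for y in(-12,-8,-4,0):print(y,proj(w(B,[[.0,y/1000,.150],[0,y/2000,.1]]),'side').round(1).tolist(),proj(w(B,[[0,y/1000,.150]]),'top').round(1).tolist())
E
```

```text
t: 12.85
position: [0.4477, -0.0277, 0.1935]
ee_rot: [117.2, 89.8, 22.4]
force: [0.2, 0.0, -0.9]
finger_gap: 0.004
rot [-0.07  0.17  0.09]
rot [ 2.7000e-01  1.1000e-01 -1.7991e+02]
shift [-447.7   27.7 -193.5] t 12.85 q [-32.  -4.  29. 113.   2.  71.  -9.] F [ 0.2  0.  -0.9] gap 0.004
-12 [[364.9, 198.7], [363.2, 214.6]] [[333.8, 162.8]]
-8 [[364.4, 198.0], [363.0, 214.3]] [[332.5, 162.7]]
-4 [[363.9, 197.3], [362.8, 213.9]] [[331.2, 162.6]]
0 [[363.4, 196.6], [362.5, 213.5]] [[330.0, 162.5]]
```

View pics/c5.png

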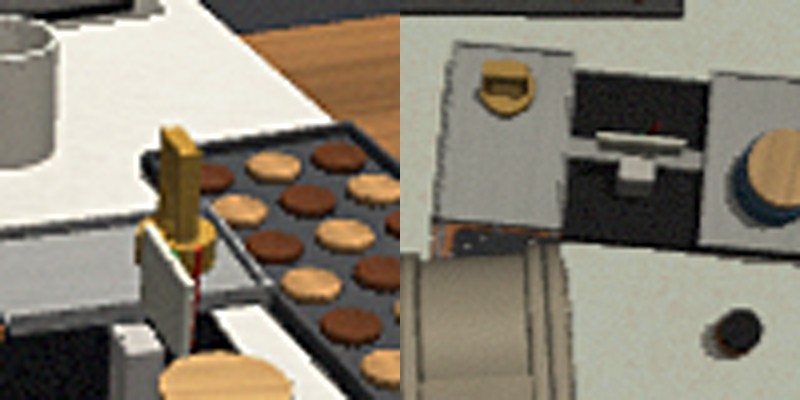

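```bash
cat >> h.py <<'E'
def point(T):
    im=T[155:166,322:342].astype(float);r=np.clip(im[:,:,2]-im[:,:,:2].max(2)-25,0,None)
    y,x=np.mgrid[155:166,322:342];return (r*x).sum()/r.sum(),(r*y).sum()/r.sum(),r.sum()
def jarshift(S,S0):
    g=lambda i:cv2.cvtColor(i,cv2.COLOR_BGR2GRAY)
    t=g(S0)[222:264,356:392];m=cv2.matchTemplate(g(S)[212:274,346:402],t,cv2.TM_CCOEFF_NORMED)
    _,v,_,(x,y)=cv2.minMaxLoc(m);yy=y
    if 0<y<m.shape[0]-1:
        a,b,c=m[y-1,x],m[y,x],m[y+1,x];yy=y+.5*(a-c)/(a-2*b+c)
    return x-10,yy-10,v
E
python3 - <<'E'
from h import *
i=lambda n:cv2.imread(f'pics/{n}.png')
print(point(i('top0')),point(i('t5')),jarshift(i('s5'),i('side0')))
J=w(B,[[-.017,-.119,.13],[-.017,-.119,.142]]);print(proj(J,'side'))
E
```

```text
(np.float64(333.81081081081084), np.float64(160.94594594594594), np.float64(37.0)) (np.float64(333.5531914893617), np.float64(161.17021276595744), np.float64(47.0)) (0, np.float32(-0.04903221), 0.9982738494873047)
[[372.2833315  227.81359644]
 [372.56841939 223.43159244]]
```

The beam hasn't moved: jar shift is 0 px and the pointer is still at about 333.6. The jar is therefore over about 508 g, so steel is needed, perhaps with alu as well. Steel goes first.

```bash
python3 - <<'E'
from h import *
P=w(B,[[-.207,.0875,0]])[0];need([P[0],P[1],.0785],-4.7,False)
E
python3 -m creep '{"translation":[[-3,-1.5,-12],[-3,-1.5,-26],[-3,-1.5,-40],[-3,-1.5,-55],[-3,-1.5,-70],[-3,-1.5,-85],[-3,-1.5,-97],[-3,-1.5,-106],[-3,-1.5,-110],[-3,-1.5,-110]],"rot":[[0,0,0],[0,0,0],[0,0,0],[0,0,0],[0,0,0],[0,0,0],[0,0,0],[0,0,0],[0,0,0],[0,0,0]],"jaw":[255,255,255,255,255,255,255,255,255,255]}'
python3 - <<'E'
from h import *
P=w(B,[[-.207,.0875,0]])[0];need([P[0],P[1],.0785],-4.7)
for q in(-.185,-.130,-.083):P=w(B,[[q,.0875,0]])[0];need([P[0],P[1],.0785],-4.7,False)
E
```

```text
shift [  -3.4   -1.8 -114.9] t 12.95 q [-32.  -4.  29. 113.   2.  71.  -9.] F [-0.  -0.2 -0.8] gap 0.006
t: 14.2
position: [0.4455, -0.0292, 0.0833]
ee_rot: [104.4, 89.8, 9.6]
force: [-0.0, 0.7, -0.4]
finger_gap: 0.008
rot [-0.03  0.17  0.09]
rot [ 2.6000e-01  4.0000e-02 -1.7991e+02]
shift [-0.5 -0.3 -4.8] t 14.2 q [-31.   4.  30. 120.  -2.  56.  -5.] F [-0.   0.7 -0.4] gap 0.008
shift [21.5 -2.1 -4.8] t 14.2 q [-31.   4.  30. 120.  -2.  56.  -5.] F [-0.   0.7 -0.4] gap 0.008
shift [76.3 -6.6 -4.8] t 14.2 q [-31.   4.  30. 120.  -2.  56.  -5.] F [-0.   0.7 -0.4] gap 0.008
shift [123.1 -10.4  -4.8] t 14.2 q [-31.   4.  30. 120.  -2.  56.  -5.] F [-0.   0.7 -0.4] gap 0.008
```

Next I'll push in two stages along the lane (dy/dx = -0.082), with a look between.

```bash
python3 -m creep '{"translation":[[0,0,-4.5],[8,-0.7,-4.5],[17,-1.5,-4.5],[26,-2.3,-4.5],[35,-3,-4.5],[44,-3.8,-4.5],[53,-4.5,-4.5],[62,-5.3,-4.5],[69,-6,-4.5],[72,-6.2,-4.5]],"rot":[[0,0,0],[0,0,0],[0,0,0],[0,0,0],[0,0,0],[0,0,0],[0,0,0],[0,0,0],[0,0,0],[0,0,0]],"jaw":[255,255,255,255,255,255,255,255,255,255]}'; python3 - <<'E'
from h import *
for q in(-.096,-.082):P=w(B,[[q,.0875,0]])[0];need([P[0],P[1],.0785],-4.7,False)
print(inb(state()['position']))
S=viewer.snapshot('side');cv2.imwrite('pics/c6.png',cv2.resize(S[160:240,270:370],(800,640))[:600])
E
```

```text
t: 15.45
position: [0.5179, -0.0356, 0.0788]
ee_rot: [99.8, 89.8, 5.0]
force: [-1.6, 0.4, 0.3]
finger_gap: 0.003
shift [37.8 -3.  -0.3] t 15.45 q [-28.  14.  30. 111.  -9.  57.   1.] F [-1.6  0.4  0.3] gap 0.003
shift [51.7 -4.2 -0.3] t 15.45 q [-28.  14.  30. 111.  -9.  57.   1.] F [-1.6  0.4  0.3] gap 0.003
[-133.88360359   87.41431719]
```

View pics/c6.png

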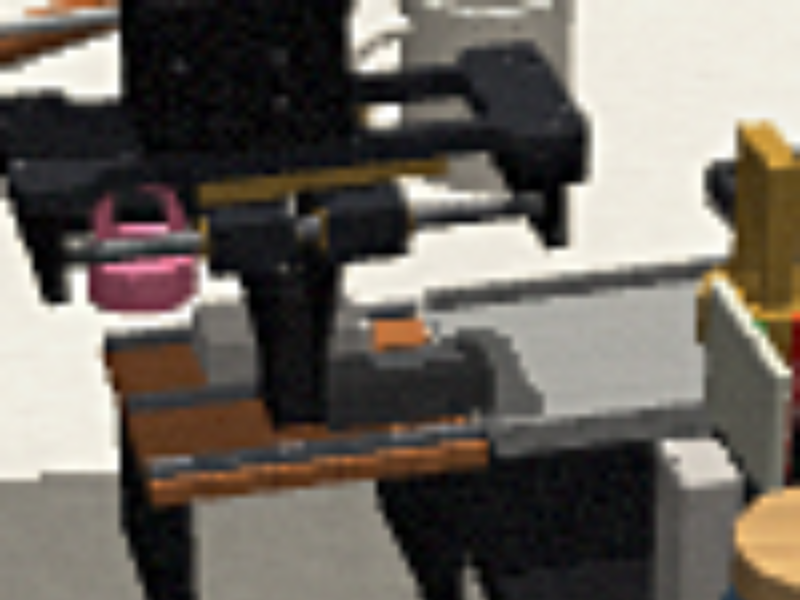

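The finger is behind the steel bar, which spans crop (330–490, 380) with its front at the pan edge. I'll push the remaining stretch.

```bash
python3 -m creep '{"translation":[[7,-0.6,0],[14,-1.1,0],[21,-1.7,0],[27,-2.2,0],[33,-2.7,0],[38,-3.1,0],[42,-3.4,0],[46,-3.8,0],[49,-4,0],[51,-4.2,0]],"rot":[[0,0,0],[0,0,0],[0,0,0],[0,0,0],[0,0,0],[0,0,0],[0,0,0],[0,0,0],[0,0,0],[0,0,0]],"jaw":[255,255,255,255,255,255,255,255,255,255]}'; python3 - <<'E'
from h import *
print(inb(state()['position']))
S=viewer.snapshot('side');cv2.imwrite('pics/s7.png',S);cv2.imwrite('pics/c7.png',cv2.resize(S[160:235,270:370],(800,600)))
print(jarshift(S,cv2.imread('pics/side0.png')))
E
```

```text
t: 16.75
position: [0.5692, -0.0397, 0.0788]
ee_rot: [98.8, 89.8, 4.0]
force: [-1.6, -0.4, -0.8]
finger_gap: 0.004
[-82.41854573  87.44852466]
(0, np.float32(-0.1627121), 0.9896339178085327)
```

View pics/c7.png

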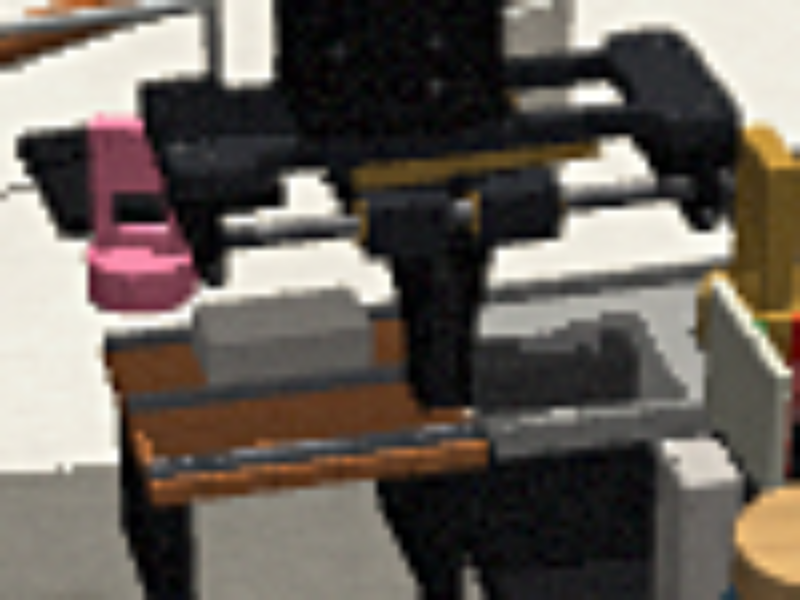

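The steel bar is past the ledge edge, with its rear at about crop (475,370). I'll push 3 mm more, back off, and let the beam settle.

```bash
python3 -m creep '{"translation":[[2,-0.2,0],[3,-0.3,0],[3,-0.3,0],[0,0,0],[-10,0.8,0],[-22,1.8,4],[-36,3,10],[-52,4.3,20],[-70,5.8,32],[-84,7,40]],"rot":[[0,0,0],[0,0,0],[0,0,0],[0,0,0],[0,0,0],[0,0,0],[0,0,0],[0,0,0],[0,0,0],[0,0,0]],"jaw":[255,255,255,255,255,255,255,255,255,255]}'
python3 -m creep '{"translation":[[-15,15,10],[-30,30,20],[-39,45,30],[-39,50,30],[-39,50,30],[-39,50,30],[-39,50,30],[-39,50,30],[-39,50,30],[-39,50,30]],"rot":[[0,0,0],[0,0,0],[0,0,0],[0,0,0],[0,0,0],[0,0,0],[0,0,0],[0,0,0],[0,0,0],[0,0,0]],"jaw":[255,255,255,255,255,255,255,255,255,255]}'
python3 - <<'E'
from h import *
S=viewer.snapshot('side');T=viewer.snapshot('top');cv2.imwrite('pics/s8.png',S);cv2.imwrite('pics/t8.png',T)
S0=cv2.imread('pics/side0.png');print(jarshift(S,S0),point(T),state()['t'])
g=lambda i:cv2.cvtColor(i,cv2.COLOR_BGR2GRAY)
a=cv2.resize(S[170:245,275:400],(500,300),interpolation=cv2.INTER_CUBIC);b=cv2.resize(T[135:225,270:360],(300,300),interpolation=cv2.INTER_CUBIC)
cv2.imwrite('pics/c8.png',np.hstack([a,b]))
for q in(-.207,):P=w(B,[[q,.131,0]])[0];need([P[0],P[1],.0785],-4.7)
E
```

```text
t: 18.05
position: [0.4842, -0.0326, 0.1195]
ee_rot: [107.3, 89.8, 12.5]
force: [-0.4, 0.2, -0.3]
finger_gap: 0.004
t: 19.3
position: [0.4452, 0.0173, 0.1495]
ee_rot: [107.2, 89.8, 12.4]
force: [-0.5, 0.2, -0.4]
finger_gap: 0.005
(0, np.float32(-1.939477), 0.9779058694839478) (np.float64(332.3253968253968), np.float64(160.22222222222223), np.float64(126.0)) 19.4
rot [-0.05  0.22  0.09]
rot [ 3.5000e-01  8.0000e-02 -1.7991e+02]
shift [  3.4  -3.5 -71. ] t 19.4 q [-35.  -2.  27. 116.   1.  65. -13.] F [0.1 0.1 0.2] gap 0.01
```

View pics/c8.png

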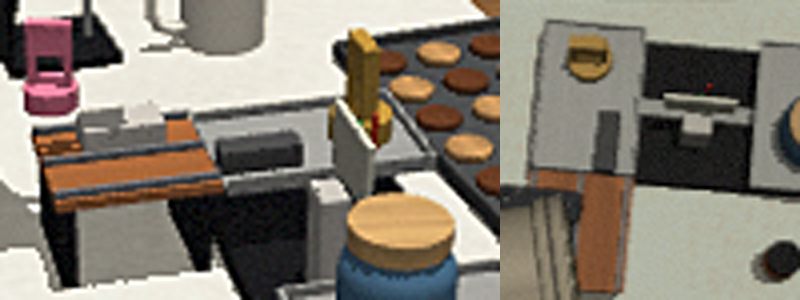

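The steel bar lies flat on the pan at side crop (258,150). The jar rose 1.94 px of 4.4 px, a shortfall of about 117 g, so the jar is about 617 g and the alu bar is needed too.

```bash
python3 -m creep '{"translation":[[3.4,-3.5,-8],[3.4,-3.5,-18],[3.4,-3.5,-28],[3.4,-3.5,-38],[3.4,-3.5,-48],[3.4,-3.5,-58],[3.4,-3.5,-65],[3.4,-3.5,-69],[3.4,-3.5,-70.7],[3.4,-3.5,-70.7]],"rot":[[0,0,0],[0,0,0],[0,0,0],[0,0,0],[0,0,0],[0,0,0],[0,0,0],[0,0,0],[0,0,0],[0,0,0]],"jaw":[255,255,255,255,255,255,255,255,255,255]}'
python3 -m creep '{"translation":[[8,-0.7,0],[17,-1.5,0],[26,-2.2,0],[35,-2.9,0],[44,-3.6,0],[53,-4.3,0],[61,-5,0],[68,-5.6,0],[72,-5.9,0],[72,-5.9,0]],"rot":[[0,0,0],[0,0,0],[0,0,0],[0,0,0],[0,0,0],[0,0,0],[0,0,0],[0,0,0],[0,0,0],[0,0,0]],"jaw":[255,255,255,255,255,255,255,255,255,255]}'
python3 - <<'E'
from h import *
print(inb(state()['position']))
for q in(-.0795,):P=w(B,[[q,.131,0]])[0];need([P[0],P[1],.0785],-4.7,False)
E
```

```text
t: 20.65
position: [0.4487, 0.0139, 0.0789]
ee_rot: [107.4, 89.8, 12.7]
force: [0.0, 0.5, 0.1]
finger_gap: 0.009
t: 21.9
position: [0.521, 0.0079, 0.0789]
ee_rot: [104.8, 89.7, 10.0]
force: [0.7, 0.3, 0.5]
finger_gap: 0.004
[-134.33618479  130.95286315]
shift [54.7 -4.4 -0.4] t 21.9 q [-31.  14.  29. 110.  -8.  57.  -4.] F [0.7 0.3 0.5] gap 0.004
```

```bash
python3 -m creep '{"translation":[[7,-0.6,0],[14,-1.1,0],[21,-1.7,0],[28,-2.3,0],[34,-2.8,-0.4],[40,-3.3,-0.4],[45,-3.7,-0.4],[50,-4.1,-0.4],[53,-4.4,-0.4],[55,-4.5,-0.4]],"rot":[[0,0,0],[0,0,0],[0,0,0],[0,0,0],[0,0,0],[0,0,0],[0,0,0],[0,0,0],[0,0,0],[0,0,0]],"jaw":[255,255,255,255,255,255,255,255,255,255]}'; python3 - <<'E'
from h import *
print(inb(state()['position']))
S=viewer.snapshot('side');cv2.imwrite('pics/c9.png',cv2.resize(S[160:235,270:370],(800,600)))
print(jarshift(S,cv2.imread('pics/side0.png')))
E
```

```text
t: 23.15
position: [0.5761, 0.0033, 0.0784]
ee_rot: [104.1, 89.8, 9.3]
force: [-0.3, 0.8, -0.5]
finger_gap: 0.005
[-79.06271979 130.91923431]
(0, np.float32(-3.3195596), 0.9336000680923462)
```

View pics/c9.png

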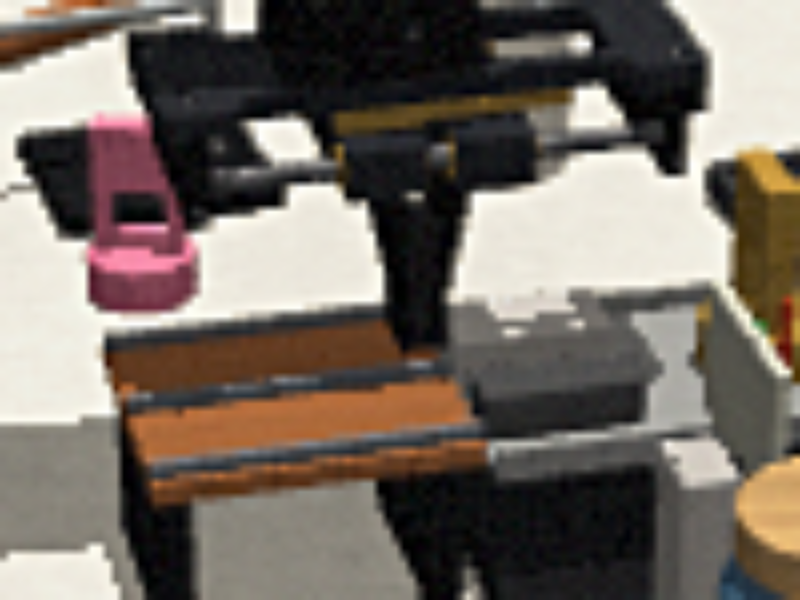

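The alu bar now lies on the pan at crop (555,340) beside the steel, and the beam has gone up. I'll back off and check.

```bash
python3 -m creep '{"translation":[[0,0,0],[-8,0.7,0],[-18,1.5,4],[-30,2.5,10],[-46,3.8,20],[-64,5.2,32],[-84,7,45],[-100,20,60],[-115,35,75],[-130,50,90]],"rot":[[0,0,0],[0,0,0],[0,0,0],[0,0,0],[0,0,0],[0,0,0],[0,0,0],[0,0,0],[0,0,0],[0,0,0]],"jaw":[255,255,255,255,255,255,255,255,255,255]}'
python3 -m creep '{"translation":[[0,30,10],[0,60,20],[0,90,30],[0,120,30],[0,150,30],[0,160,30],[0,160,30],[0,160,30],[0,160,30],[0,160,30]],"rot":[[0,0,0],[0,0,0],[0,0,0],[0,0,0],[0,0,0],[0,0,0],[0,0,0],[0,0,0],[0,0,0],[0,0,0]],"jaw":[255,255,255,255,255,255,255,255,255,255]}'
python3 - <<'E'
from h import *
S=viewer.snapshot('side');T=viewer.snapshot('top');cv2.imwrite('pics/s10.png',S);cv2.imwrite('pics/t10.png',T)
S0=cv2.imread('pics/side0.png');print(jarshift(S,S0),point(T),state()['t'])
a=cv2.resize(S[170:245,275:400],(500,300),interpolation=cv2.INTER_CUBIC);b=cv2.resize(T[135:225,270:360],(300,300),interpolation=cv2.INTER_CUBIC)
cv2.imwrite('pics/c10.png',np.hstack([a,b]))
T0=cv2.imread('pics/top0.png')
d=cv2.absdiff(T,T0).max(2)
print([(n,int(d[y-15:y+15,x-12:x+12].max())) for n,x,y in(('mug',202,152),('spice',354,213),('mill',424,200),('tin',433,241),('pink',226,205))])
E
```

```text
t: 24.45
position: [0.4451, 0.0537, 0.1694]
ee_rot: [108.8, 89.7, 14.0]
force: [0.6, -0.1, -0.3]
finger_gap: 0.006
t: 25.7
position: [0.4453, 0.2131, 0.1994]
ee_rot: [109.8, 89.7, 15.0]
force: [0.7, 0.0, -0.4]
finger_gap: 0.009
(0, np.float32(-3.9449673), 0.9263014197349548) (np.float64(330.22641509433964), np.float64(160.11320754716982), np.float64(53.0)) 25.8
[('mug', 14), ('spice', 18), ('mill', 24), ('tin', 19), ('pink', 178)]
```

View pics/c10.png

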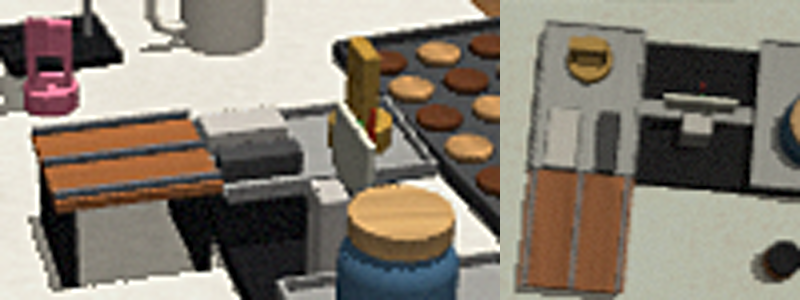

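```bash
python3 - <<'E'
from h import *
from cell import arm
for n,x,y in(('alu',564,138),('steel',607,140)):
    print(n,inb(ray([270+(x-500)/3.333-.35,135+y/3.333-.35],'top',.0805)))
s0=cv2.imread('pics/side0.png');s=viewer.snapshot('side');print('pink side diff',cv2.absdiff(s,s0)[175:200,278:298].max(), 'jar',jarshift(s,s0))
E
```

```text
alu [-42.35104185 129.2492798 ]
steel [-40.69268882  86.72803483]
pink side diff 174 jar (0, np.float32(-3.9360723), 0.9256648421287537)
```

```bash
python3 - <<'E'
from h import *
from cell import arm
for f in('side0','s10'):
    k=cv2.inRange(cv2.cvtColor(cv2.imread(f'pics/{f}.png'),cv2.COLOR_BGR2HSV),(160,60,80),(178,200,255))[165:205,270:305];ys,xs=np.nonzero(k);print(f,xs.mean(),ys.mean(),len(xs))
print(arm.job_done())
E
```

```text
side0 16.96031746031746 21.599206349206348 252
s10 16.93050193050193 21.74131274131274 259
the job is handed in; nothing more can be done
None
```

I finished the job and handed it in at about 26 s. I took the brass weight off the hook and stood it upright on the far part of the load pan. Then I pushed the steel bar and the aluminium bar along their lanes onto that pan, without lifting either.

**Why both bars:** with the 300 g weight alone, the beam stayed on its stop. After adding steel it was still about 117 g short, so the jar weighs roughly 620 g.

**Last checks:**
- **Beam:** the jar side rose about 90% of the way to level, and the pointer moved about 94% of its way. That puts the tilt at about 0.098 to 0.102, against 0.109 for level, well inside the 0.035 allowed. The two readings differ slightly, but both put the pointer in the green band.
- **Bars:** their centres are about 42 mm (aluminium) and 41 mm (steel) to the ledge side of the pan's centre, inside the 50 mm limit.
- **Other objects:** mug, spice jar, mill and tin are unchanged in the top view, and the jar is still upright.
- **Pink look-alike:** a simple before/after picture comparison showed a large difference there, likely from the arm or changes in the background. Its colour centroid in the side view moved only about 0.15 px, so it did not move.

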